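# Set a glass slab in the length gauge

### The job

Measure the green glass slab in the length gauge without picking it up: gently push it over the bench until one long side lies flush along the gauge's fence, between the red cursor and the fixed stop. Then push the red cursor along the fence until the slab is shut between the cursor and the fixed stop, touching both, its long side still flush with the fence. Only push: do not grip or lift the slab, and leave the other things on the bench where they are.

Things in the scene. Friction and masses are not known exactly. Their poses are not given: they have to be found in the camera images.
- slab: loose rectangular block of green glass, about 0.36 kg, 65 mm along its own x, 100 mm along its own y (the long way), 22 mm high, lying on the bench; origin at the centre of its underside, z up. It starts in front (gauge -x side) of the gauge, clear of it, turned up to 0.6 rad from square.
- gauge: grey steel length gauge with white scale, fixed to the bench, its place and yaw vary. Its fence is a bar from y = -200 to +180 mm, x = 0 to 30 mm, 22 mm high; the flat front face is the plane x = 0 and looks to gauge -x (robot side). No floor plate: the slab slides on the bench. Origin on the bench in the plane of the fence's face; x away from the robot, y along the fence towards the fixed stop, z up.
- stop (a point): point on the bench where the fixed stop's inner face meets the fence's front face, at x = 0, y = +160 mm of the gauge; axes as the gauge's. The stop is a steel arm 22 mm high and 20 mm thick (lying to +y of this point), reaching from the fence to x = -45 mm.
- cursor (a joint): travel (m) of the red cursor along the fence towards the fixed stop (gauge +y), 0 to 0.25; it starts between 0 and 0.07, slides stiffly (about 2 N) and stays where it is left. Its flat inner face lies at gauge y = -170 mm + travel, so with the slab properly shut in the gauge it reads about 0.230.
- cursor_face (a point): point on the cursor's inner face (the face that looks to gauge +y and meets the slab's end), on the bench at the fence's front face; axes as the gauge's. The red jaw is 20 mm thick (lying to -y of this point), reaches from the fence to gauge x = -45 mm, and its top is 36 mm high where it bridges the fence (bridge from x = -45 to +38 mm).
- cursor_tab (a point): centre of the outer face (looking to gauge -y) of the red upright thumb tab on top of the cursor, 50 mm above the bench, over the fence; axes as the gauge's. The tab is 40 mm wide along gauge x, 12 mm thick along y, and stands from 35 to 66 mm above the bench. Push it to gauge +y.
- weight: loose brass weight with a knob, 40 mm diameter, 54 mm high; origin at the centre of its underside. Bystander.
- acrylic: loose small blue acrylic block, 40 x 60 x 18 mm; origin at the centre of its underside. Bystander.
- spool: loose yellow plastic disc, 40 mm diameter, 30 mm high; origin at the centre of its underside. Bystander.
- bottle: loose small amber bottle, 44 mm diameter, 85 mm high, behind the fence; origin at the centre of its underside. Bystander.
- lens: loose lens on a round black foot (56 mm diameter), 120 mm high, behind the fence; origin at the centre of its underside. Bystander.
- eraser: loose white eraser, 22 x 50 x 13 mm, nearer the robot on its right; origin at the centre of its underside. Bystander.

How it is judged:
By the outcome, as a careful person would: the job done as asked, in the order asked, and still so for the second after the job is handed in, with the robot touching nothing.
It also fails if it takes over 51 s, if anything falls off the work surface, if the arm or the gripper's body presses on something with over 40 N, if the wrist force passes 120 N, or if a joint passes its speed limit or range.

### The arm

A 6-joint arm with a two-finger parallel gripper is mounted at the origin on the work surface. World frame = base frame: x ahead of the robot, y to its left, z up, the work surface at z = 0. Lengths are in m, angles in rad, forces in N, time in s.
With the tool pointing down it reaches from about 0.35 to 0.85 m from the base axis. Payload 8.1 kg.
Tool frame: the origin (TCP) lies at the centre of the arm's flange, where the gripper is bolted on; the fingertips stand 186 mm ahead of it and the grasp point (between the pads) lies 167 mm ahead of it (robot.nose_length is the distance from the TCP to the fingertips, in m); z points along the fingers, x is the direction in which the jaws open and shut, and the axes are right-handed (so a half turn about z gives the same grasp; the last joint's range is limited). The gripper opens to 93 mm and grips with 3 to 60 N. Pads are 15 mm wide; open, the fingers measure 128 mm over their backs; the gripper's body (75 mm by 188 mm) begins 65 mm behind the grasp point.
Start: joints at [1.098, 0.13, 1.488, -0, 1.523, -0.085], TCP at [0.227, 0.555, 0.405] pointing down, gripper open.
Joint ranges: [-2.96, 2.96], [-0.89, 2.26], [0.02, 2.5], [-1.34, 4.48], [0, 2.73], [-2.66, 2.66]. Speed limits (rad/s): [2.39, 2.39, 2.79, 3.14, 3.14, 3.14].

### API

Orientations are given as a rotation vector (axis times angle).
In Python, from plant import robot gives the robot as it stands.
- The arm moves only by the tool arm_command, never from a script. Its argument "motion" is a list of rows, each an object with "slide": the shift along the tool's x, y, z each as a share of 0.4 m, from -1 to 1, a list of three; "turn": the turn, a rotation vector about the tool's x, y, z each as a share of 0.5 rad, from -1 to 1, a list of three. A call has exactly 5 rows; each row shifts and turns the commanded pose from where the row before left it, along the tool's axes as they then stand; what a row does not reach is not made up. A row lasts 1/12 s, in which the tool goes at most 41.7 mm and 7.16 degrees, less where a joint would pass 70% of its speed; a pose out of reach is approached as far as the arm can. A call with a number of a shift or a turn outside -1 to 1 is refused whole. A call with a gripper value outside its range is refused whole. "gripper" is the opening in per cent of the stroke, from 0 (shut) to 100 (fully open), set as the call begins (left out, the last holds). The fingers move at their own pace and stop on an object; "grip_force" is the grip in N (left out, the last holds). Time passes only in rows, so rows that do not move let the fingers close, or fill a call up. It gives the time, the measured TCP pose, the force and the opening at its end, in the units of the state.
- robot.read_state(): the state, without advancing time (a new reading comes with each control period).
- robot.read_camera(name): name is "scene" or "side" or "wrist"; returns a dict with "pixels" (384x512x3 uint8, blue, green, red), "intrinsics" (3x3 intrinsics, pixels), "D" ([k1, k2, p1, p2, k3] as OpenCV has them; the pictures are not rectified), "T" (4x4, takes a point from camera to world coordinates). Camera axes: x right, y down, z forward; pixel columns grow to the right and rows downward; lengths in m; the calibration is good to about 2 mm. A picture is of the moment at which its call begins. There is no depth.
- robot.close_job(): hands the job in, once; it reports no verdict.
The state is a dict: "t": time; "q": joint angles; "dq": joint speeds; "joint_torque": joint torques, N m; "tool_pos": TCP position; "orientation": TCP orientation; "force": force on the tool from outside, world axes, zero at the start; "wrist_torque": the same for the moment, N m; "opening": finger opening in m.
Only numpy, scipy, OpenCV 4.12 (cv2) and the standard library are available. Lean on these libraries where they do the work, as an engineer would, in place of code of your own. Each camera call takes 0.05 s, during which the arm holds its last target.

## Working session

There is one attempt and no reset: what is moved stays moved. The work goes in short steps, Python scripts to look and compute and a tool call to move; the robot and the scene stay as the last step left them, time stands still between calls to the robot, and variables do not carry over. Pictures are saved under pics/ and viewed, and the job is handed in when it is done.

Besides the shell and the picture viewer there is one more tool, called after "Emit:" as name(argument=value, ...), one argument or row to a line, values as JSON. arm_command: Moves the arm, as the interface text tells. Shift numbers are shares of 0.4 m and turn numbers shares of 0.5 rad, none past 1 either way. Its arguments: {"type":"object","properties":{"motion":{"type":"array","items":{"type":"object","properties":{"slide":{"type":"array","items":{"type":"number"}},"turn":{"type":"array","items":{"type":"number"}}}}},"gripper":{"type":"number"},"grip_force":{"type":"number"}},"required":["motion"]}

```bash
ls; mkdir -p pics; python3 - <<'E'
from plant import robot
import cv2
s=robot.read_state(); print(s)
for n in ("scene","side","wrist"):
    c=robot.read_camera(n); cv2.imwrite(f"pics/{n}0.png",c["pixels"]); print(n,c["intrinsics"],c["D"],c["T"])
    import pickle; pickle.dump(c,open(f"pics/{n}0.pkl","wb"))
E
```

```text
pics
{'t': 0.0, 'q': array([ 1.09756970e+00,  1.31104566e-01,  1.48927148e+00, -2.45559883e-05,
        1.52300267e+00, -8.53991475e-02]), 'dq': array([-0.00017508, -0.00045262, -0.00035523,  0.00046092, -0.00040994,
        0.00047685]), 'joint_torque': array([ 6.92668364e-04, -5.59839427e+01, -4.91763711e+01,  7.67859514e-02,
        3.50136822e-02, -1.26263099e-04]), 'tool_pos': array([0.22678327, 0.55523797, 0.40372524]), 'orientation': array([ 2.60714134e+00,  1.75123914e+00, -2.43449473e-03]), 'force': array([-0.17764651, -0.21677857,  0.16044977]), 'wrist_torque': array([-0.01689774, -0.01282586, -0.04057007]), 'opening': 0.09266621288420797}
scene [[362.92369407   0.         254.71169436]
 [  0.         362.92369407 190.58451144]
 [  0.           0.           1.        ]] [0.01199696 0.         0.         0.         0.        ] [[-0.81658089  0.50388572 -0.28159337  0.83064442]
 [ 0.5771396   0.7040283  -0.4138285   0.32367019]
 [-0.01027257 -0.50044313 -0.86570846  0.81721775]
 [ 0.          0.          0.          1.        ]]
side [[490.85218393   0.         258.77270938]
 [  0.         490.85218393 191.24929704]
 [  0.           0.           1.        ]] [0.02596608 0.         0.         0.         0.        ] [[ 0.9021614  -0.28886716  0.32040689  0.21224998]
 [-0.43101576 -0.57227075  0.69766153 -0.79401817]
 [-0.01817201 -0.76750372 -0.64078687  0.8173876 ]
 [ 0.          0.          0.          1.        ]]
wrist [[279.66038271   0.         256.36557896]
 [  0.         279.66038271 192.4567581 ]
 [  0.           0.           1.        ]] [-0.05364732  0.          0.          0.          0.        ] [[ 0.37765219  0.88963053  0.25678075  0.15441695]
 [ 0.9259461  -0.36235259 -0.10641625  0.58500676]
 [-0.00162598  0.27795346 -0.96059317  0.3839967 ]
 [ 0.          0.          0.          1.        ]]
```

View pics/scene0.png

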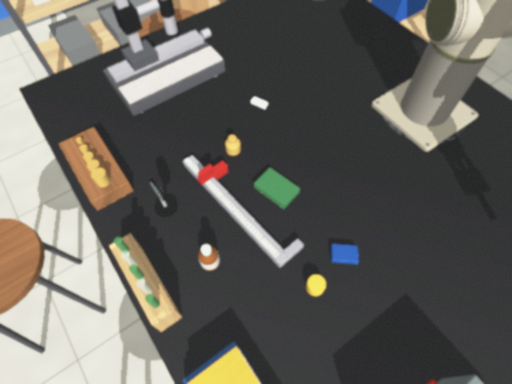

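View pics/side0.png

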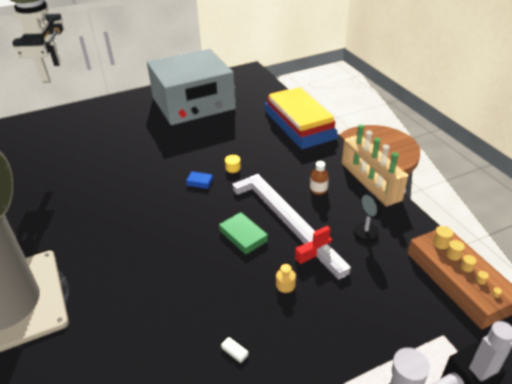

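View pics/wrist0.png

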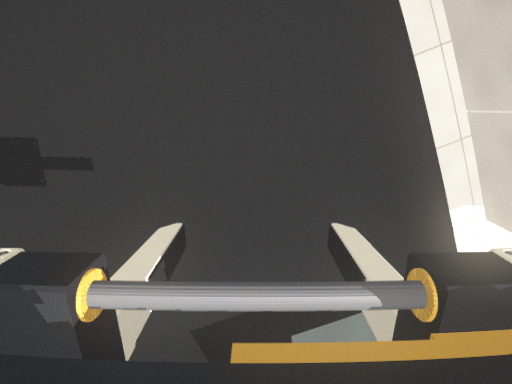

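The scene view shows the slab at about (277,188), the gauge from (190,162) to (290,255), the red cursor at (212,172), the weight at (233,145), the acrylic block at (344,254) and the spool at (316,285). I'll zoom in and fit poses.

```bash
cat > h.py <<'E'
import numpy as np,cv2,pickle
def proj(P,c):
    P=np.atleast_2d(np.asarray(P,float)); T=np.linalg.inv(c["T"])
    r,_=cv2.Rodrigues(T[:3,:3]); return cv2.projectPoints(P,r,T[:3,3],c["intrinsics"],np.array(c["D"]))[0].reshape(-1,2)
def unproj(uv,c,z):
    uv=np.asarray(uv,float).reshape(-1,1,2); n=cv2.undistortPoints(uv,c["intrinsics"],np.array(c["D"])).reshape(-1,2)
    d=np.c_[n,np.ones(len(n))]@c["T"][:3,:3].T; o=c["T"][:3,3]
    return o+d*((z-o[2])/d[:,2])[:,None]
def mask(px,kind):
    h=cv2.cvtColor(px,cv2.COLOR_BGR2HSV); H,S,V=[h[...,i].astype(int) for i in range(3)]
    if kind=="green": return (H>45)&(H<85)&(S>90)&(V>50)
    if kind=="red": return ((H<8)|(H>172))&(S>130)&(V>90)
    if kind=="grey": return (S<60)&(V>110)
E
python3 - <<'E'
import pickle,cv2
for n,(x,y,w,h) in {"scene":(160,120,220,190),"side":(170,130,220,190)}.items():
    c=pickle.load(open(f"pics/{n}0.pkl","rb"))
    cv2.imwrite(f"pics/{n}0z.png",cv2.resize(c["pixels"][y:y+h,x:x+w],None,fx=3.6,fy=3.1 if 0 else 3.1,interpolation=cv2.INTER_CUBIC))
E
```

```text
(no output)
```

View pics/scene0z.png

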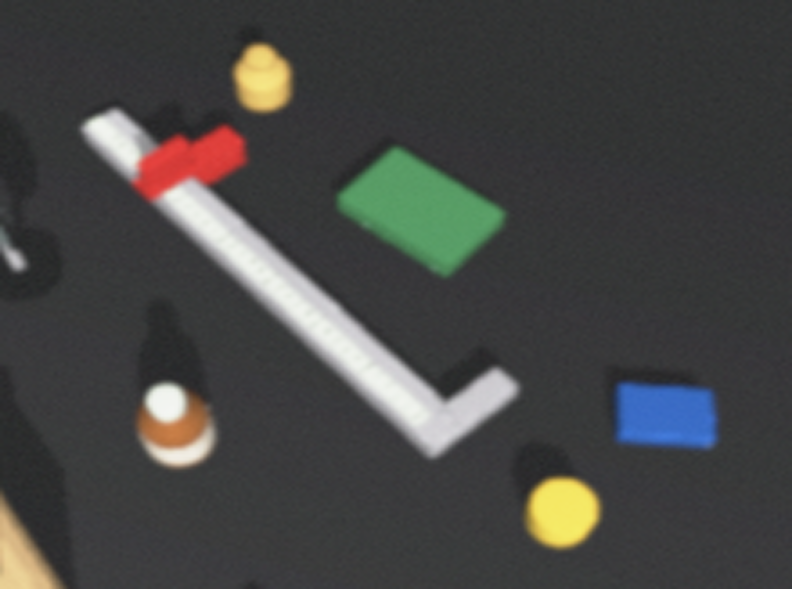

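View pics/side0z.png

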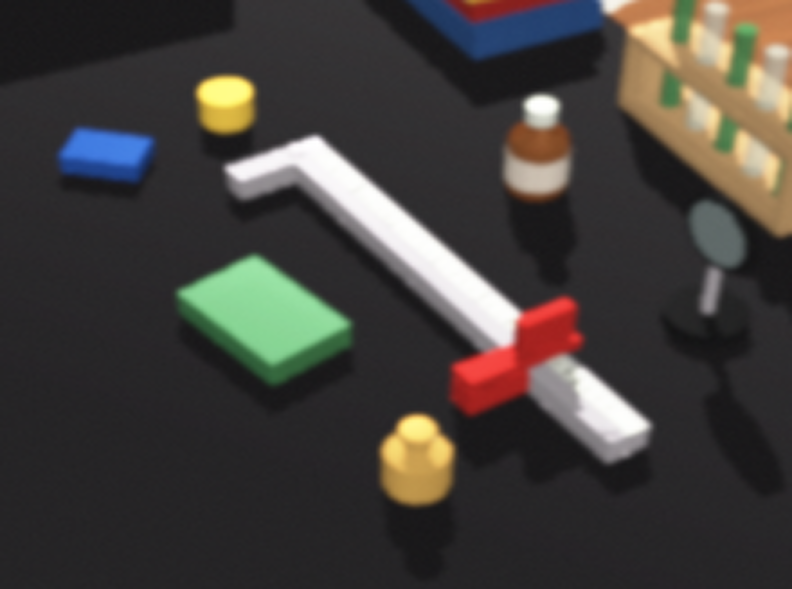

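```bash
cat >> h.py <<'E'
from scipy.optimize import minimize
S=4
def box(x0,x1,y0,y1,z0,z1): return np.array([[x,y,z] for x in(x0,x1) for y in(y0,y1) for z in(z0,z1)],float)
def tf(P,p):
    c,s=np.cos(p[2]),np.sin(p[2]); return np.c_[p[0]+c*P[:,0]-s*P[:,1],p[1]+s*P[:,0]+c*P[:,1],P[:,2]]
def draw(boxes,p,c,roi):
    x,y,w,h=roi; m=np.zeros((h*S,w*S),np.uint8)
    for b in boxes:
        uv=(proj(tf(b,p),c)-[x,y]+0.5)*S-0.5
        cv2.fillConvexPoly(m,cv2.convexHull(np.round(uv*16).astype(np.int32)),255,shift=4)
    return m
def soft(c,kind,roi):
    x,y,w,h=roi; px=cv2.resize(c["pixels"][y:y+h,x:x+w],None,fx=S,fy=S,interpolation=cv2.INTER_CUBIC)
    return mask(px,kind).astype(np.uint8)*255
GAUGE=[box(0,.03,-.2,.18,0,.022),box(-.045,0,.16,.18,0,.022)]
SLAB=[box(-.0325,.0325,-.05,.05,0,.022)]
def CUR(t): 
    y=-.17+t
    return [box(-.045,0,y-.02,y,0,.036),box(0,.038,y-.02,y,.022,.036),box(-.005,.035,y-.016,y-.004,.035,.066)]
def fit(f,x0,steps):
    sim=np.vstack([x0]+[np.array(x0)+np.eye(len(x0))[i]*steps[i] for i in range(len(x0))])
    r=minimize(f,x0,method="Nelder-Mead",options=dict(initial_simplex=sim,xatol=1e-5,fatol=1e-3,maxiter=600)); return r.x,r.fun
def iou_cost(a,b): return 100*np.count_nonzero(a!=b)/max(1,np.count_nonzero(b))
E
cat > fit0.py <<'E'
from h import *
import sys
cs={n:pickle.load(open(f"pics/{n}0.pkl","rb")) for n in("scene","side")}
R={"scene":(160,120,220,190),"side":(170,130,220,190)}
# gauge init from corner points: far end, stop corner in scene
u=unproj([[184,160],[287,265]],cs["scene"],.022); print(u)
d=u[1]-u[0]; yaw=np.arctan2(d[1],d[0])-np.pi/2
print(yaw)
def gc(names):
    out=[]
    t={}
    for n in names:
        g=soft(cs[n],"grey",R[n]); r=soft(cs[n],"red",R[n])
        # keep grey component near gauge
        k,l,st,_=cv2.connectedComponentsWithStats((g|r)); 
        i=max(range(1,k),key=lambda j: st[j,4]*( ((l==j)&(r>0)).any())); t[n]=((l==i)*255).astype(np.uint8)
        cv2.imwrite(f"pics/m_{n}.png",t[n])
    def f(p):
        return sum(iou_cost(draw(GAUGE+CUR(p[3]),p,cs[n],R[n]),t[n]) for n in names)
    p0=u.mean(0); c,s=np.cos(yaw),np.sin(yaw)
    x0=[p0[0]-c*.03+s*(-.01),p0[1]-s*.03+.01*c,yaw,.04]
    x,v=fit(f,x0,[.02,.02,.05,.03]); x,v=fit(f,x,[.004,.004,.02,.01]); return x,v
def sc(names):
    t={n:soft(cs[n],"green",R[n]) for n in names}
    for n in names:
        k,l,st,_=cv2.connectedComponentsWithStats(t[n]); i=1+np.argmax(st[1:,4]); t[n]=((l==i)*255).astype(np.uint8)
    m=np.argwhere(t[names[0]]>0).mean(0)[::-1]/S+np.array(R[names[0]][:2]); q=unproj([m],cs[names[0]],.015)[0]
    best=None
    for y0 in(-.5,0,.5):
        f=lambda p: sum(iou_cost(draw(SLAB,p,cs[n],R[n]),t[n]) for n in names)
        x,v=fit(f,[q[0],q[1],G[2]+y0],[.01,.01,.2]); x,v=fit(f,x,[.004,.004,.05])
        if best is None or v<best[1]: best=(x,v)
    return best
for names in(["scene"],["side"],["scene","side"]):
    G,v=gc(names); print(names,"gauge",G.round(4),v)
    s,v=sc(names); print("slab",s.round(4),v)
    c_,s_=np.cos(G[2]),np.sin(G[2]); d=s[:2]-G[:2]; print("slab in gauge",c_*d[0]+s_*d[1],-s_*d[0]+c_*d[1],s[2]-G[2])
E
python3 fit0.py
```

```text
[[ 0.67091671 -0.24307333  0.022     ]
 [ 0.62474397  0.14460019  0.022     ]]
0.11854371261148677
['scene'] gauge [ 0.688  -0.7698 -0.247   0.774 ] 100.0
slab [ 0.5172 -0.0379  0.2426] 1.8797892720306513
slab in gauge -0.3446021910602339 0.6678776151668049 0.4896067614436788
['side'] gauge [ 0.6231  0.0438  0.0769 -0.0193] 277.3392503068643
slab [ 0.5169 -0.0357  0.2408] 109.21679406225768
slab in gauge -0.11200006119013765 -0.0710995322324465 0.1639057689567102
['scene', 'side'] gauge [ 0.6892 -0.0273 -0.3786  0.0272] 749.5512449647027
slab [ 0.5172 -0.0374  0.2446] 112.176736075299
slab in gauge -0.15618272613812823 -0.07294260387642021 0.623190448136335
```

```bash
python3 - <<'E'
from h import *
cs={n:pickle.load(open(f"pics/{n}0.pkl","rb")) for n in("scene","side")}
for n,pts in {"scene":[(240,210),(277,188),(212,172),(250,220),(200,240)],"side":[(300,235),(240,232),(310,245),(290,205),(230,270)]}.items():
    h=cv2.cvtColor(cs[n]["pixels"],cv2.COLOR_BGR2HSV)
    for p in pts: print(n,p,h[p[1],p[0]])
a=cv2.imread("pics/m_scene.png");b=cv2.imread("pics/m_side.png"); cv2.imwrite("pics/mm.png",cv2.resize(np.hstack([a,b]),(800,345)))
E
```

```text
scene (240, 210) [110   4 208]
scene (277, 188) [ 66 110 158]
scene (212, 172) [  0 188 209]
scene (250, 220) [130   4 209]
scene (200, 240) [165  11  46]
side (300, 235) [156   9 135]
side (240, 232) [ 65  88 214]
side (310, 245) [  1 187 244]
side (290, 205) [165  10 104]
side (230, 270) [135  13  39]
```

View pics/mm.png

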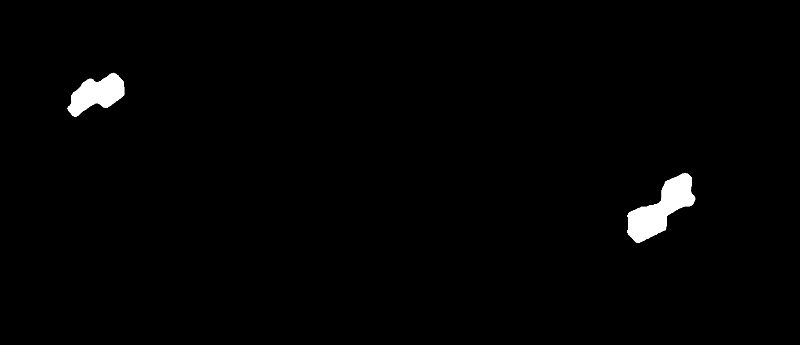

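```bash
sed -i 's/(S>90)&(V>50)/(S>50)\&(V>60)/; s/(S<60)&(V>110)/(S<60)\&(V>85)/; s/(S>130)&(V>90)/(S>110)\&(V>70)/' h.py
sed -i 's/k,l,st,_=cv2.connectedComponentsWithStats((g|r)); /gr=cv2.morphologyEx(g|r,cv2.MORPH_CLOSE,np.ones((13,13),np.uint8)); k,l,st,_=cv2.connectedComponentsWithStats(gr)/' fit0.py
cat >> fit0.py <<'E'
for n in names:
    o=draw(GAUGE+CUR(G[3]),G,cs[n],R[n])|draw(SLAB,s,cs[n],R[n]); x,y,w,h=R[n]
    px=cv2.resize(cs[n]["pixels"][y:y+h,x:x+w],None,fx=S,fy=S,interpolation=cv2.INTER_CUBIC)
    ct,_=cv2.findContours(o,cv2.RETR_EXTERNAL,cv2.CHAIN_APPROX_NONE); cv2.drawContours(px,ct,-1,(255,0,255),1); cv2.imwrite(f"pics/ov_{n}.png",cv2.resize(px,None,fx=.68,fy=.68))
    cv2.imwrite(f"pics/mo.png",cv2.imread("pics/m_side.png"))
E
python3 fit0.py;python3 -c "
import cv2,numpy as np
a=cv2.imread('pics/m_scene.png');b=cv2.imread('pics/m_side.png'); c=np.vstack([np.hstack([cv2.resize(cv2.imread('pics/ov_scene.png'),a.shape[1::-1]),cv2.resize(cv2.imread('pics/ov_side.png'),a.shape[1::-1])]),np.hstack([a,b])]);cv2.imwrite('pics/mm2.png',cv2.resize(c,(700,600)))"
```

```text
[[ 0.67091671 -0.24307333  0.022     ]
 [ 0.62474397  0.14460019  0.022     ]]
0.11854371261148677
['scene'] gauge [ 0.6254 -0.0482  0.1083  0.0647] 10.54602321534768
slab [ 0.5186 -0.0369  0.2358] 8.395021993348353
slab in gauge -0.10494739139163342 0.022869590286944193 0.12753470640694956
['side'] gauge [ 0.6277 -0.0431  0.0985  0.0671] 6.5754964406144625
slab [ 0.5188 -0.032   0.2641] 4.948608673853096
slab in gauge -0.10727723269338582 0.021715998487361228 0.165540098927817
['scene', 'side'] gauge [ 0.6264 -0.0448  0.0992  0.0676] 19.230723556305865
slab [ 0.5187 -0.0341  0.2552] 15.458078323909149
slab in gauge -0.1061061719847732 0.021306044683858636 0.15596316842985616
```

View pics/mm2.png

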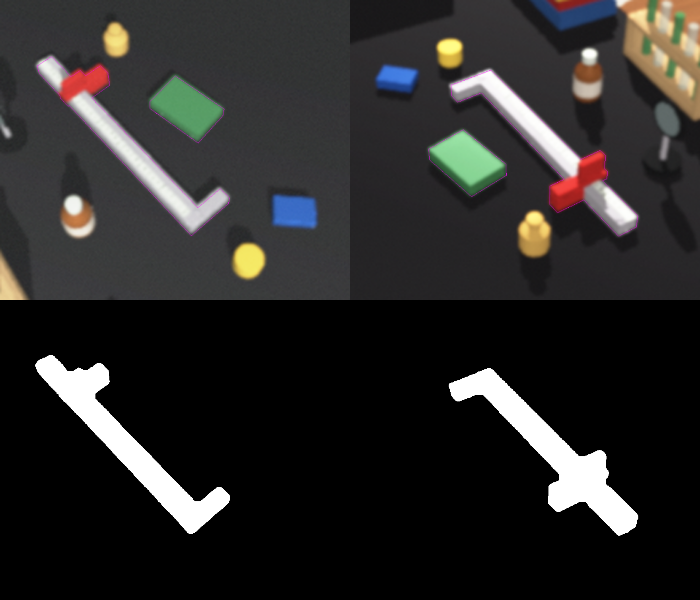

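The fit overlays match in both views. In the gauge frame the slab is about (-0.106, 0.021) with a relative yaw of about 0.15, and the gauge is at (0.626, -0.045) with yaw 0.10. I'll turn the tool so its jaw axis lies along the fence with the fingers part open, for a two-point push. I'll locate the bystanders at the same time.

Emit:
arm_command(
  motion=[
    {"slide":[0,0,0],"turn":[0,0,-0.244]},
    {"slide":[0,0,0],"turn":[0,0,-0.244]},
    {"slide":[0,0,0],"turn":[0,0,-0.244]},
    {"slide":[0,0,0],"turn":[0,0,-0.244]},
    {"slide":[0,0,0],"turn":[0,0,0]},
  ],
  gripper=54,
)

```text
t: 0.57
tool_pos: [0.2268, 0.5554, 0.4043]
orientation: [2.1, 2.336, -0.001]
force: [-1.0, 0.2, 0.8]
opening: 0.0646
```

```bash
cat > st.py <<'E'
from h import *
from plant import robot
from scipy.spatial.transform import Rotation as Ro
G=np.array([0.6264,-0.0448,0.0992])
def st():
    s=robot.read_state(); R=Ro.from_rotvec(s["orientation"]).as_matrix(); c,sn=np.cos(G[2]),np.sin(G[2])
    M=np.array([[c,sn],[-sn,c]])
    g=M@(s["tool_pos"][:2]-G[:2])
    print("t %.2f"%s["t"],"tcp",s["tool_pos"].round(4),"gauge xy",g.round(4),"tip z %.4f"%(s["tool_pos"][2]-.186),"xt ang-gauge y %.4f"%(np.arctan2(R[1,0],R[0,0])-G[2]-np.pi/2),"zt",R[:,2].round(4),"F gauge",(M@s["force"][:2]).round(2),"Fz %.2f"%s["force"][2],"open %.4f"%s["opening"],"q",s["q"].round(2))
    return s,R,g
if __name__=="__main__": st()
E
python3 st.py; python3 - <<'E'
from st import *
cs={n:pickle.load(open(f"pics/{n}0.pkl","rb")) for n in("scene","side")}
c,s=np.cos(G[2]),np.sin(G[2]);M=np.array([[c,s],[-s,c]])
for nm,n,uv,z in [("weight","scene",(233,148),.02),("weight","side",(286,281),.02),("acr","scene",(344,254),.012),("spool","scene",(316,286),.025),("bottle","scene",(209,258),.04),("lensfoot","side",(366,236),.0),("eraser","scene",(260,102),.01)]:
    p=unproj([uv],cs[n],z)[0]; print(nm,n,p.round(3),"gauge",(M@(p[:2]-G[:2])).round(3))
E
```

```text
t 0.57 tcp [0.2268 0.5554 0.4043] gauge xy [-0.3382  0.6368] tip z 0.2183 xt ang-gauge y 0.0070 zt [-3.e-04 -7.e-04 -1.e+00] F gauge [-0.97  0.28] Fz 0.81 open 0.0646 q [ 1.1   0.13  1.49 -0.    1.52 -0.58]
weight scene [ 0.542 -0.201  0.02 ] gauge [-0.099 -0.147]
weight side [ 0.536 -0.214  0.02 ] gauge [-0.107 -0.159]
acr scene [0.498 0.198 0.012] gauge [-0.103  0.254]
spool scene [0.603 0.219 0.025] gauge [0.003 0.265]
bottle scene [0.761 0.035 0.04 ] gauge [0.142 0.066]
lensfoot side [ 0.774 -0.163  0.   ] gauge [ 0.135 -0.132]
eraser scene [ 0.379 -0.303  0.01 ] gauge [-0.272 -0.232]
```

Emit:
arm_command(
  motion=[
    {"slide":[-0.1,0.025,0],"turn":[0,0,0]},
    {"slide":[-0.1,0.025,0],"turn":[0,0,0]},
    {"slide":[-0.1,0.025,0],"turn":[0,0,0]},
    {"slide":[-0.1,0.025,0],"turn":[0,0,0]},
    {"slide":[-0.1,0.025,0],"turn":[0,0,0]},
  ],
)

```text
t: 0.98
tool_pos: [0.2966, 0.3598, 0.4044]
orientation: [2.112, 2.326, -0.0]
force: [1.4, 0.2, -0.1]
opening: 0.0506
```

Emit:
arm_command(
  motion=[
    {"slide":[-0.1,0.025,0],"turn":[0,0,0]},
    {"slide":[-0.1,0.025,0],"turn":[0,0,0]},
    {"slide":[-0.1,0.025,0],"turn":[0,0,0]},
    {"slide":[-0.1,0.025,0],"turn":[0,0,0]},
    {"slide":[-0.1,0.025,0],"turn":[0,0,0]},
  ],
)

```text
t: 1.4
tool_pos: [0.3663, 0.1656, 0.4048]
orientation: [2.112, 2.325, 0.001]
force: [1.7, 0.6, 0.1]
opening: 0.05
```

Emit:
arm_command(
  motion=[
    {"slide":[-0.1,0.025,0],"turn":[0,0,0]},
    {"slide":[-0.1,0.025,0],"turn":[0,0,0]},
    {"slide":[-0.1,0.025,0],"turn":[0,0,0]},
    {"slide":[-0.1,0.025,0],"turn":[0,0,0.014]},
    {"slide":[0,0,0],"turn":[0,0,0]},
  ],
)

```text
t: 1.82
tool_pos: [0.4233, 0.0063, 0.4047]
orientation: [2.128, 2.308, -0.002]
force: [1.2, 1.3, -0.1]
opening: 0.0502
```

```bash
python3 st.py
```

```text
t 1.82 tcp [0.4233 0.0063 0.4047] gauge xy [-0.197   0.0709] tip z 0.2187 xt ang-gauge y -0.0179 zt [ 8.0e-04 -2.8e-03 -1.0e+00] F gauge [1.3  1.19] Fz -0.13 open 0.0502 q [-0.11 -0.37  1.95 -0.    1.56 -1.76]
```

Emit:
arm_command(
  motion=[
    {"slide":[-0.024,0,0.1],"turn":[0,0,-0.02]},
    {"slide":[-0.024,0,0.1],"turn":[0,0,0]},
    {"slide":[-0.024,0,0.1],"turn":[0,0,0]},
    {"slide":[-0.024,0,0.1],"turn":[0,0,0]},
    {"slide":[-0.024,0,0.07],"turn":[0,0,0]},
  ],
)

```text
t: 2.23
tool_pos: [0.4254, -0.0355, 0.2132]
orientation: [-2.107, -2.326, 0.002]
force: [0.6, 0.2, 0.2]
opening: 0.0501
```

Emit:
arm_command(
  motion=[
    {"slide":[0,0,0],"turn":[0,0,0]},
    {"slide":[0,0,0],"turn":[0,0,0]},
    {"slide":[0,0,0],"turn":[0,0,0]},
    {"slide":[0,0,0],"turn":[0,0,0]},
    {"slide":[0,0,0],"turn":[0,0,0]},
  ],
)

```text
t: 2.65
tool_pos: [0.4284, -0.0352, 0.2193]
orientation: [2.101, 2.33, 0.004]
force: [0.4, 0.0, 0.0]
opening: 0.0503
```

```bash
python3 st.py; cat > snap.py <<'E'
from st import *
import sys
k=sys.argv[1]
for n in ("scene","side"):
    c=robot.read_camera(n); pickle.dump(c,open(f"pics/{n}{k}.pkl","wb"))
R={"scene":(160,120,220,190),"side":(170,130,220,190)}
im=[]
for n in R:
    c=pickle.load(open(f"pics/{n}{k}.pkl","rb")); x,y,w,h=R[n]; im.append(cv2.resize(c["pixels"][y:y+h,x:x+w],(400,345),interpolation=cv2.INTER_CUBIC))
cv2.imwrite(f"pics/snap{k}.png",np.hstack(im))
E
python3 snap.py 1
```

```text
t 2.65 tcp [ 0.4284 -0.0352  0.2193] gauge xy [-0.1961  0.0291] tip z 0.0333 xt ang-gauge y 0.0040 zt [ 4.4e-03 -8.0e-04 -1.0e+00] F gauge [ 0.38 -0.01] Fz 0.01 open 0.0503 q [-0.2  -0.16  2.13  0.    1.17 -1.88]
```

View pics/snap1.png

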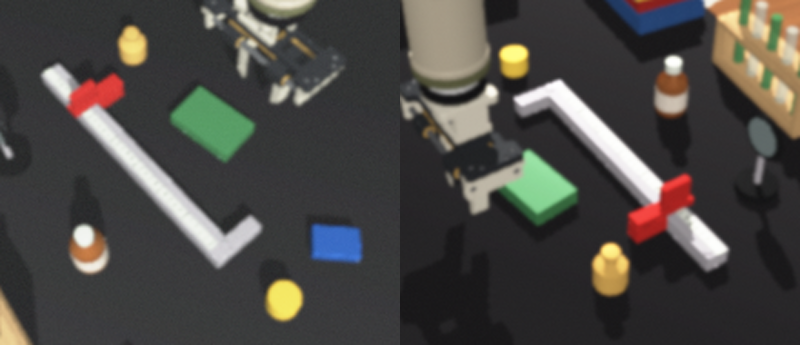

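Emit:
arm_command(
  motion=[
    {"slide":[-0.01,0,0.02],"turn":[0,0,0]},
    {"slide":[-0.01,0,0.02],"turn":[0,0,0]},
    {"slide":[0,0,0.02],"turn":[0,0,0]},
    {"slide":[0,0,0],"turn":[0,0,0]},
    {"slide":[0,0,0],"turn":[0,0,0]},
  ],
)

```text
t: 3.17
tool_pos: [0.4272, -0.0434, 0.1915]
orientation: [-2.103, -2.331, 0.002]
force: [-0.5, 0.8, 0.2]
opening: 0.0504
```

```bash
python3 st.py
```

```text
t 3.17 tcp [ 0.4272 -0.0434  0.1915] gauge xy [-0.1981  0.0211] tip z 0.0055 xt ang-gauge y 0.0034 zt [-2.5e-03  7.0e-04 -1.0e+00] F gauge [-0.44  0.83] Fz 0.21 open 0.0504 q [-0.22 -0.11  2.14  0.    1.11 -1.89]
```

Emit:
arm_command(
  motion=[
    {"slide":[0,0.02,-0.004],"turn":[0,0,0]},
    {"slide":[0,0.02,-0.003],"turn":[0,0,0]},
    {"slide":[0,0.02,0],"turn":[0,0,0]},
    {"slide":[0,0.02,0],"turn":[0,0,0]},
    {"slide":[0,0.015,0],"turn":[0,0,0]},
  ],
)

```text
t: 3.58
tool_pos: [0.4671, -0.0394, 0.196]
orientation: [2.103, 2.333, 0.001]
force: [0.8, 0.2, 0.3]
opening: 0.0503
```

Emit:
arm_command(
  motion=[
    {"slide":[0,0.008,0],"turn":[0,0,0]},
    {"slide":[0,0.008,0],"turn":[0,0,0]},
    {"slide":[0,0.008,0],"turn":[0,0,0]},
    {"slide":[0,0.008,0],"turn":[0,0,0]},
    {"slide":[0,0.008,0],"turn":[0,0,0]},
  ],
)

```text
t: 4.0
tool_pos: [0.4816, -0.0378, 0.1953]
orientation: [-2.104, -2.333, 0.0]
force: [-2.0, -0.4, 0.0]
opening: 0.0504
```

```bash
python3 st.py; python3 snap.py 2
```

```text
t 4.00 tcp [ 0.4816 -0.0378  0.1953] gauge xy [-0.1434  0.0213] tip z 0.0093 xt ang-gauge y 0.0040 zt [-5.e-04  1.e-04 -1.e+00] F gauge [-2.07 -0.17] Fz 0.02 open 0.0504 q [-0.18  0.03  2.   -0.    1.11 -1.86]
```

View pics/snap2.png

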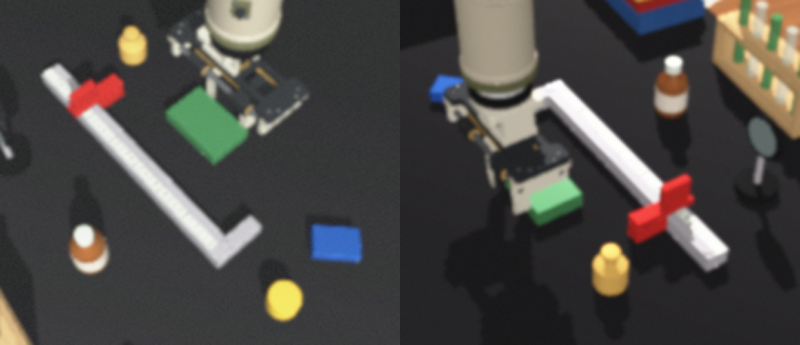

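Emit:
arm_command(
  motion=[
    {"slide":[0,0.01,0],"turn":[0,0,0]},
    {"slide":[0,0.01,0],"turn":[0,0,0]},
    {"slide":[0,0.01,0],"turn":[0,0,0]},
    {"slide":[0,0.01,0],"turn":[0,0,0]},
    {"slide":[0,0.01,0],"turn":[0,0,0]},
  ],
)

```text
t: 4.52
tool_pos: [0.5019, -0.0358, 0.1955]
orientation: [-2.104, -2.333, 0.0]
force: [-1.5, -0.0, -0.3]
opening: 0.0504
```

Emit:
arm_command(
  motion=[
    {"slide":[0,0.01,0],"turn":[0,0,0]},
    {"slide":[0,0.01,0],"turn":[0,0,0]},
    {"slide":[0,0.01,0],"turn":[0,0,0]},
    {"slide":[0,0.01,0],"turn":[0,0,0]},
    {"slide":[0,0.01,0],"turn":[0,0,0]},
  ],
)

```text
t: 4.93
tool_pos: [0.5218, -0.0337, 0.1955]
orientation: [-2.104, -2.333, -0.0]
force: [-1.5, -0.4, -0.2]
opening: 0.0505
```

Emit:
arm_command(
  motion=[
    {"slide":[0,0.01,0],"turn":[0,0,0]},
    {"slide":[0,0.01,0],"turn":[0,0,0]},
    {"slide":[0,0.01,0],"turn":[0,0,0]},
    {"slide":[0,0.008,0],"turn":[0,0,0]},
    {"slide":[0,0,0],"turn":[0,0,0]},
  ],
)

```text
t: 5.35
tool_pos: [0.5372, -0.0322, 0.1958]
orientation: [2.103, 2.332, 0.001]
force: [0.4, 0.5, 0.7]
opening: 0.0499
```

```bash
python3 st.py; python3 snap.py 3
```

```text
t 5.35 tcp [ 0.5372 -0.0322  0.1958] gauge xy [-0.0875  0.0214] tip z 0.0098 xt ang-gauge y 0.0040 zt [ 1.e-03 -1.e-04 -1.e+00] F gauge [0.43 0.45] Fz 0.71 open 0.0499 q [-0.16  0.17  1.85  0.    1.12 -1.83]
```

View pics/snap3.png

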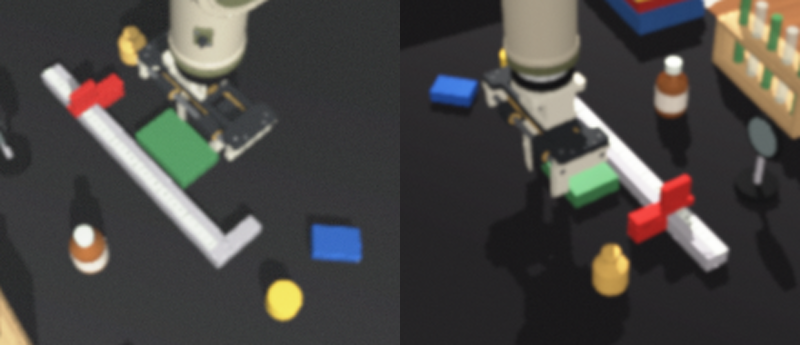

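The slab is square to the fence with a gap of about 15 mm, so I'll approach slowly.

Emit:
arm_command(
  motion=[
    {"slide":[0,0.005,0],"turn":[0,0,0]},
    {"slide":[0,0.005,0],"turn":[0,0,0]},
    {"slide":[0,0.005,0],"turn":[0,0,0]},
    {"slide":[0,0.005,0],"turn":[0,0,0]},
    {"slide":[0,0.005,0],"turn":[0,0,0]},
  ],
)

```text
t: 5.87
tool_pos: [0.5466, -0.0311, 0.1956]
orientation: [-2.104, -2.333, 0.0]
force: [-2.6, 1.0, 2.3]
opening: 0.0502
```

Emit:
arm_command(
  motion=[
    {"slide":[0,0.003,0],"turn":[0,0,0]},
    {"slide":[0,0.003,0],"turn":[0,0,0]},
    {"slide":[0,0.002,0],"turn":[0,0,0]},
    {"slide":[0,0.002,0],"turn":[0,0,0]},
    {"slide":[0,0.002,0],"turn":[0,0,0]},
  ],
)

```text
t: 6.28
tool_pos: [0.5489, -0.0309, 0.1947]
orientation: [-2.1, -2.328, 0.009]
force: [-23.5, -2.1, 16.2]
opening: 0.0502
```

```bash
python3 st.py
```

```text
t 6.28 tcp [ 0.5489 -0.0309  0.1947] gauge xy [-0.0757  0.0215] tip z 0.0087 xt ang-gauge y 0.0038 zt [-8.7e-03 -2.0e-04 -1.0e+00] F gauge [-23.57   0.28] Fz 16.18 open 0.0502 q [-0.15  0.21  1.81 -0.    1.14 -1.82]
```

The slab is against the fence, so I'll back off straight away.

Emit:
arm_command(
  motion=[
    {"slide":[0,-0.004,0],"turn":[0,0,0]},
    {"slide":[0,-0.004,0],"turn":[0,0,0]},
    {"slide":[0,-0.008,0],"turn":[0,0,0]},
    {"slide":[0,-0.02,0],"turn":[0,0,0]},
    {"slide":[0,-0.05,0],"turn":[0,0,0]},
  ],
)

```text
t: 6.7
tool_pos: [0.5182, -0.0343, 0.1964]
orientation: [2.102, 2.331, 0.003]
force: [0.7, -1.0, -0.1]
opening: 0.0498
```

Emit:
arm_command(
  motion=[
    {"slide":[0,-0.1,0],"turn":[0,0,0]},
    {"slide":[0,-0.1,0],"turn":[0,0,0]},
    {"slide":[0,-0.03,-0.05],"turn":[0,0,0]},
    {"slide":[0,0,-0.1],"turn":[0,0,0]},
    {"slide":[0,0,-0.1],"turn":[0,0,0]},
  ],
  gripper=0,
)

```text
t: 7.12
tool_pos: [0.4229, -0.0434, 0.2946]
orientation: [-2.102, -2.33, 0.003]
force: [1.2, -0.4, 1.0]
opening: 0.0213
```

```bash
python3 st.py; python3 snap.py 4
```

```text
t 7.12 tcp [ 0.4229 -0.0434  0.2946] gauge xy [-0.2023  0.0215] tip z 0.1086 xt ang-gauge y 0.0035 zt [-0.004  0.001 -1.   ] F gauge [ 1.17 -0.51] Fz 1.01 open 0.0213 q [-0.22 -0.28  2.08  0.    1.34 -1.9 ]
```

View pics/snap4.png

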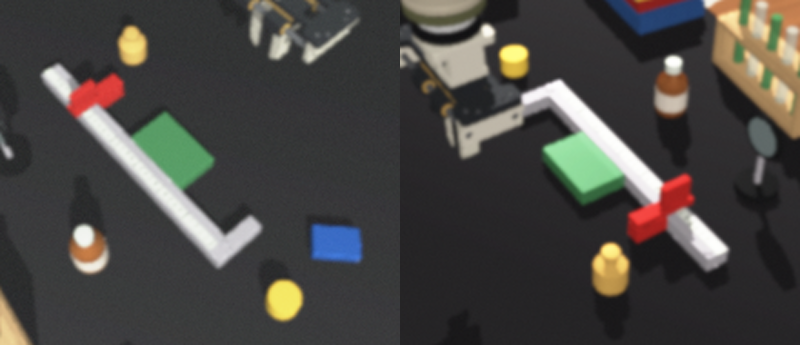

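The picture shows the slab flush along the fence between the cursor and the stop, with the bystanders unmoved. Next I'll take the closed fingers to a point behind the cursor tab.

Emit:
arm_command(
  motion=[
    {"slide":[-0.068,0.076,0],"turn":[0,0,0]},
    {"slide":[-0.068,0.076,0],"turn":[0,0,0]},
    {"slide":[-0.068,0.076,0],"turn":[0,0,0]},
    {"slide":[-0.068,0.076,0],"turn":[0,0,0]},
    {"slide":[-0.068,0.076,0],"turn":[0,0,0]},
  ],
)

```text
t: 7.63
tool_pos: [0.5919, -0.1645, 0.2953]
orientation: [2.103, 2.333, 0.001]
force: [1.2, -0.3, 0.3]
opening: 0.0003
```

Emit:
arm_command(
  motion=[
    {"slide":[-0.068,0.076,0],"turn":[0,0,0]},
    {"slide":[-0.068,0.076,0],"turn":[0,0,0]},
    {"slide":[0,0,0],"turn":[0,0,0]},
    {"slide":[0,0,0],"turn":[0,0,0]},
    {"slide":[0,0,0],"turn":[0,0,0]},
  ],
)

```text
t: 8.05
tool_pos: [0.6564, -0.2109, 0.2946]
orientation: [-2.103, -2.332, 0.0]
force: [-0.1, -0.6, -0.4]
opening: 0.0001
```

```bash
python3 st.py; python3 snap.py 5
```

```text
t 8.05 tcp [ 0.6564 -0.2109  0.2946] gauge xy [ 0.0134 -0.1683] tip z 0.1086 xt ang-gauge y 0.0039 zt [-1.2e-03  7.0e-04 -1.0e+00] F gauge [-0.18 -0.56] Fz -0.43 open 0.0001 q [-0.39  0.44  1.33  0.    1.38 -2.06]
```

View pics/snap5.png

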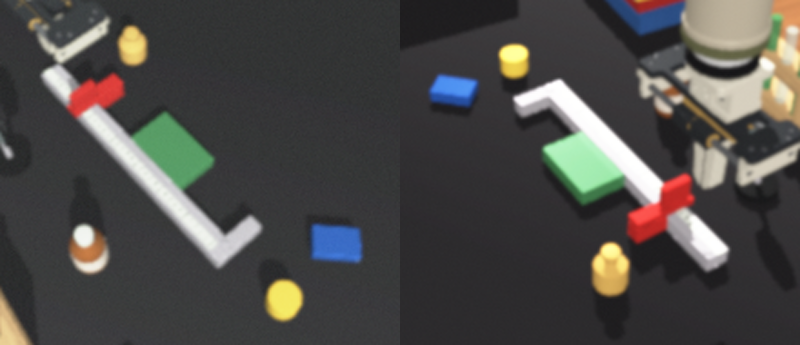

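Emit:
arm_command(
  motion=[
    {"slide":[0,0,0.05],"turn":[0,0,0]},
    {"slide":[0,0,0.05],"turn":[0,0,0]},
    {"slide":[0,0,0.05],"turn":[0,0,0]},
    {"slide":[0,0,0.01],"turn":[0,0,0]},
    {"slide":[0,0,0],"turn":[0,0,0]},
  ],
)

```text
t: 8.57
tool_pos: [0.6554, -0.21, 0.2307]
orientation: [-2.101, -2.332, 0.001]
force: [-1.2, 0.0, -0.3]
opening: 0.0004
```

```bash
python3 st.py; python3 snap.py 6
```

```text
t 8.57 tcp [ 0.6554 -0.21    0.2307] gauge xy [ 0.0125 -0.1673] tip z 0.0447 xt ang-gauge y 0.0047 zt [-0.0024  0.001  -1.    ] F gauge [-1.21  0.15] Fz -0.30 open 0.0004 q [-0.38  0.5   1.37  0.    1.28 -2.06]
```

View pics/snap6.png

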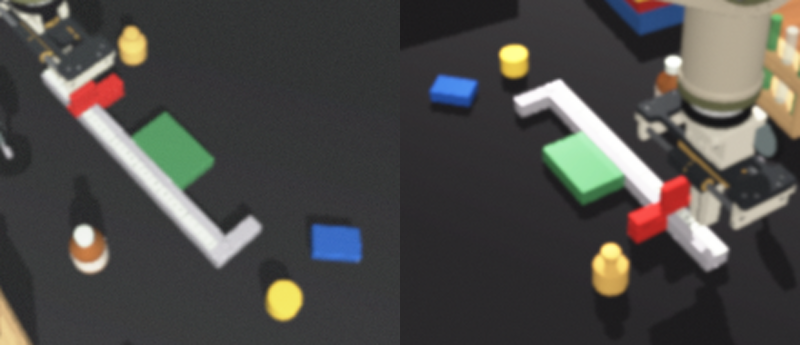

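Emit:
arm_command(
  motion=[
    {"slide":[0.012,0,0],"turn":[0,0,0]},
    {"slide":[0.012,0,0],"turn":[0,0,0]},
    {"slide":[0.012,0,0],"turn":[0,0,0]},
    {"slide":[0.012,0,0],"turn":[0,0,0]},
    {"slide":[0.012,0,0],"turn":[0,0,0]},
  ],
)

```text
t: 9.08
tool_pos: [0.6544, -0.1866, 0.2319]
orientation: [2.103, 2.333, 0.0]
force: [-0.1, -0.4, 0.5]
opening: 0.0008
```

Emit:
arm_command(
  motion=[
    {"slide":[0.01,0,0],"turn":[0,0,0]},
    {"slide":[0.01,0,0],"turn":[0,0,0]},
    {"slide":[0.01,0,0],"turn":[0,0,0]},
    {"slide":[0.01,0,0],"turn":[0,0,0]},
    {"slide":[0.01,0,0],"turn":[0,0,0]},
  ],
)

```text
t: 9.5
tool_pos: [0.6522, -0.1673, 0.2316]
orientation: [2.104, 2.332, -0.0]
force: [-0.1, -2.5, -0.4]
opening: 0.0002
```

```bash
python3 st.py; python3 snap.py 7
```

```text
t 9.50 tcp [ 0.6522 -0.1673  0.2316] gauge xy [ 0.0136 -0.1245] tip z 0.0456 xt ang-gauge y 0.0037 zt [ 2.e-04 -4.e-04 -1.e+00] F gauge [-0.34 -2.44] Fz -0.42 open 0.0002 q [-0.33  0.46  1.42 -0.    1.26 -2.  ]
```

View pics/snap7.png

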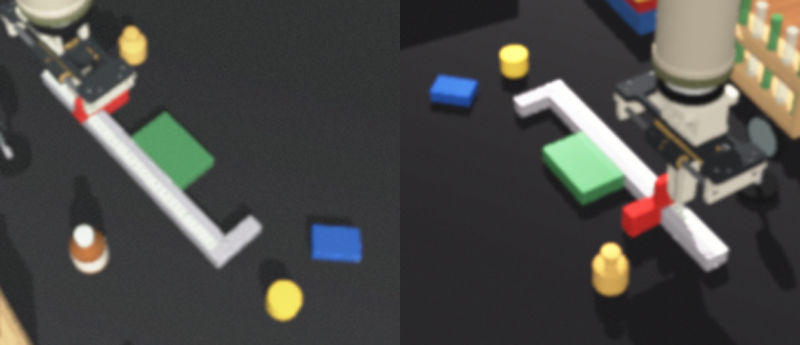

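Emit:
arm_command(
  motion=[
    {"slide":[0.012,0,0],"turn":[0,0,0]},
    {"slide":[0.012,0,0],"turn":[0,0,0]},
    {"slide":[0.012,0,0],"turn":[0,0,0]},
    {"slide":[0.012,0,0],"turn":[0,0,0]},
    {"slide":[0.012,0,0],"turn":[0,0,0]},
  ],
)

```text
t: 10.02
tool_pos: [0.6497, -0.143, 0.2315]
orientation: [2.104, 2.333, 0.0]
force: [0.7, -2.7, -0.9]
opening: 0.0008
```

Emit:
arm_command(
  motion=[
    {"slide":[0.012,0,0],"turn":[0,0,0]},
    {"slide":[0.012,0,0],"turn":[0,0,0]},
    {"slide":[0.012,0,0],"turn":[0,0,0]},
    {"slide":[0.01,0,0],"turn":[0,0,0]},
    {"slide":[0.01,0,0],"turn":[0,0,0]},
  ],
)

```text
t: 10.43
tool_pos: [0.6474, -0.1207, 0.2316]
orientation: [2.104, 2.333, 0.0]
force: [1.1, -2.0, -0.8]
opening: 0.0003
```

```bash
python3 st.py; python3 snap.py 8
```

```text
t 10.43 tcp [ 0.6474 -0.1207  0.2316] gauge xy [ 0.0134 -0.0776] tip z 0.0456 xt ang-gauge y 0.0042 zt [ 2.e-04 -1.e-04 -1.e+00] F gauge [ 0.9  -2.14] Fz -0.76 open 0.0003 q [-0.26  0.42  1.47 -0.    1.25 -1.94]
```

View pics/snap8.png

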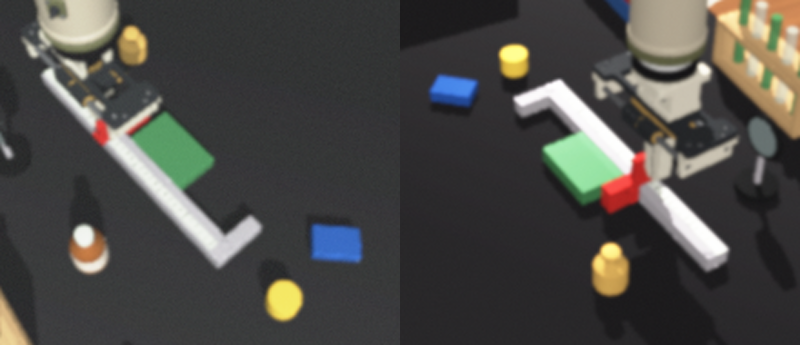

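Emit:
arm_command(
  motion=[
    {"slide":[0.008,0,0],"turn":[0,0,0]},
    {"slide":[0.008,0,0],"turn":[0,0,0]},
    {"slide":[0.008,0,0],"turn":[0,0,0]},
    {"slide":[0.008,0,0],"turn":[0,0,0]},
    {"slide":[0.008,0,0],"turn":[0,0,0]},
  ],
)

```text
t: 10.95
tool_pos: [0.6457, -0.1053, 0.2316]
orientation: [2.104, 2.333, -0.001]
force: [0.9, -3.8, 0.2]
opening: 0.0008
```

Emit:
arm_command(
  motion=[
    {"slide":[0.008,0,0],"turn":[0,0,0]},
    {"slide":[0.008,0,0],"turn":[0,0,0]},
    {"slide":[0.008,0,0],"turn":[0,0,0]},
    {"slide":[0.008,0,0],"turn":[0,0,0]},
    {"slide":[0.008,0,0],"turn":[0,0,0]},
  ],
)

```text
t: 11.37
tool_pos: [0.6441, -0.0891, 0.2315]
orientation: [2.104, 2.333, -0.0]
force: [0.2, -4.4, 0.3]
opening: 0.0005
```

```bash
python3 st.py; python3 snap.py 9
```

```text
t 11.37 tcp [ 0.6441 -0.0891  0.2315] gauge xy [ 0.0132 -0.0459] tip z 0.0455 xt ang-gauge y 0.0040 zt [-0.e+00 -1.e-04 -1.e+00] F gauge [-0.21 -4.39] Fz 0.31 open 0.0005 q [-0.22  0.4   1.5  -0.    1.25 -1.89]
```

View pics/snap9.png

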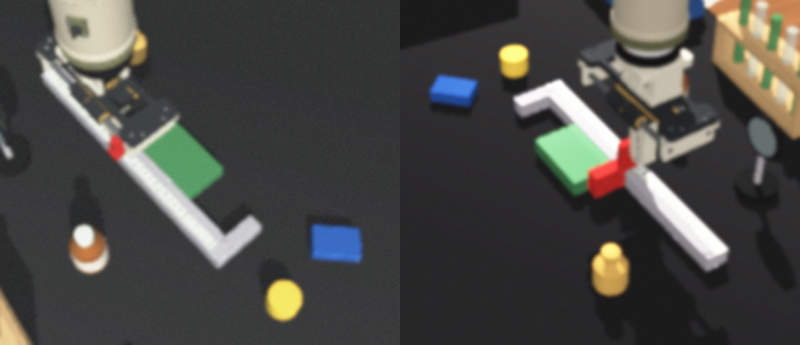

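The cursor is now pushing the slab at about 4.4 N and the slab still looks flush. I'll continue.

Emit:
arm_command(
  motion=[
    {"slide":[0.01,0,0],"turn":[0,0,0]},
    {"slide":[0.01,0,0],"turn":[0,0,0]},
    {"slide":[0.01,0,0],"turn":[0,0,0]},
    {"slide":[0.01,0,0],"turn":[0,0,0]},
    {"slide":[0.01,0,0],"turn":[0,0,0]},
  ],
)

```text
t: 11.88
tool_pos: [0.6421, -0.0691, 0.2315]
orientation: [2.104, 2.333, 0.0]
force: [0.7, -4.2, -0.4]
opening: 0.0004
```

Emit:
arm_command(
  motion=[
    {"slide":[0.01,0,0],"turn":[0,0,0]},
    {"slide":[0.01,0,0],"turn":[0,0,0]},
    {"slide":[0.01,0,0],"turn":[0,0,0]},
    {"slide":[0.01,0,0],"turn":[0,0,0]},
    {"slide":[0.01,0,0],"turn":[0,0,0]},
  ],
)

```text
t: 12.3
tool_pos: [0.64, -0.0492, 0.2316]
orientation: [2.104, 2.333, 0.0]
force: [1.9, -5.0, -1.6]
opening: 0.0002
```

```bash
python3 st.py; python3 snap.py 10
```

```text
t 12.30 tcp [ 0.64   -0.0492  0.2316] gauge xy [ 0.0131 -0.0057] tip z 0.0456 xt ang-gauge y 0.0040 zt [ 1.e-04 -0.e+00 -1.e+00] F gauge [ 1.41 -5.21] Fz -1.57 open 0.0002 q [-0.16  0.38  1.52 -0.    1.24 -1.83]
```

View pics/snap10.png

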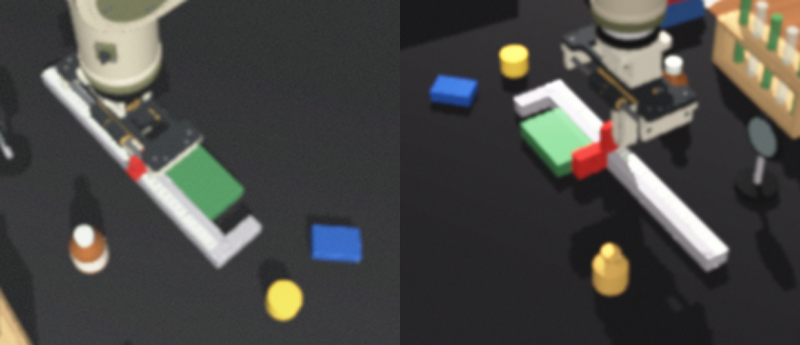

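Emit:
arm_command(
  motion=[
    {"slide":[0.01,0,0],"turn":[0,0,0]},
    {"slide":[0.01,0,0],"turn":[0,0,0]},
    {"slide":[0.01,0,0],"turn":[0,0,0]},
    {"slide":[0.008,0,0],"turn":[0,0,0]},
    {"slide":[0.006,0,0],"turn":[0,0,0]},
  ],
)

```text
t: 12.82
tool_pos: [0.6382, -0.0317, 0.2316]
orientation: [2.104, 2.333, 0.0]
force: [1.8, -3.4, -1.2]
opening: 0.0007
```

```bash
python3 st.py; python3 snap.py 11
```

```text
t 12.82 tcp [ 0.6382 -0.0317  0.2316] gauge xy [0.013  0.0119] tip z 0.0456 xt ang-gauge y 0.0042 zt [ 1.e-04 -0.e+00 -1.e+00] F gauge [ 1.47 -3.59] Fz -1.17 open 0.0007 q [-0.13  0.37  1.53 -0.    1.24 -1.8 ]
```

View pics/snap11.png

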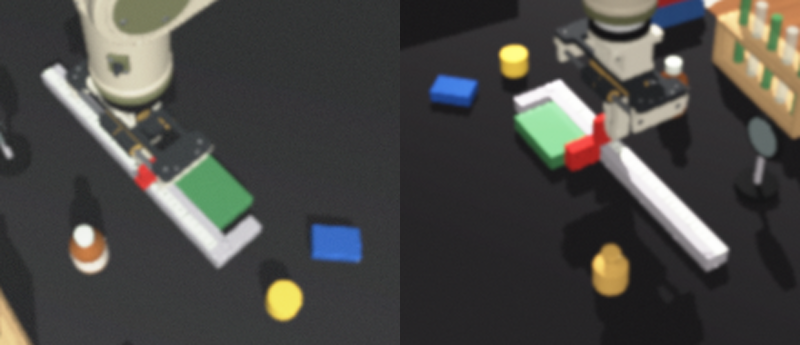

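Emit:
arm_command(
  motion=[
    {"slide":[0.004,0,0],"turn":[0,0,0]},
    {"slide":[0.004,0,0],"turn":[0,0,0]},
    {"slide":[0.004,0,0],"turn":[0,0,0]},
    {"slide":[0.003,0,0],"turn":[0,0,0]},
    {"slide":[0.003,0,0],"turn":[0,0,0]},
  ],
)

```text
t: 13.33
tool_pos: [0.6375, -0.0249, 0.2316]
orientation: [2.104, 2.333, -0.0]
force: [1.0, -3.9, 0.8]
opening: 0.0004
```

Emit:
arm_command(
  motion=[
    {"slide":[0.002,0,0],"turn":[0,0,0]},
    {"slide":[0.002,0,0],"turn":[0,0,0]},
    {"slide":[0.002,0,0],"turn":[0,0,0]},
    {"slide":[0.002,0,0],"turn":[0,0,0]},
    {"slide":[0.002,0,0],"turn":[0,0,0]},
  ],
)

```text
t: 13.75
tool_pos: [0.6371, -0.0209, 0.2316]
orientation: [2.104, 2.333, 0.0]
force: [0.5, -3.4, -0.0]
opening: 0.0005
```

```bash
python3 st.py; python3 snap.py 12
```

```text
t 13.75 tcp [ 0.6371 -0.0209  0.2316] gauge xy [0.013  0.0227] tip z 0.0456 xt ang-gauge y 0.0040 zt [ 1.e-04 -0.e+00 -1.e+00] F gauge [ 0.2  -3.45] Fz -0.00 open 0.0005 q [-0.11  0.37  1.54 -0.    1.24 -1.79]
```

View pics/snap12.png

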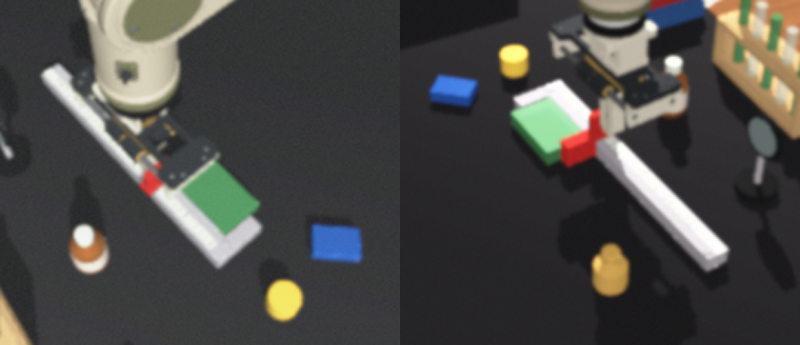

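Emit:
arm_command(
  motion=[
    {"slide":[0.002,0,0],"turn":[0,0,0]},
    {"slide":[0.0015,0,0],"turn":[0,0,0]},
    {"slide":[0.001,0,0],"turn":[0,0,0]},
    {"slide":[0.001,0,0],"turn":[0,0,0]},
    {"slide":[0.001,0,0],"turn":[0,0,0]},
  ],
)

```text
t: 14.27
tool_pos: [0.6368, -0.0184, 0.2316]
orientation: [2.104, 2.333, 0.0]
force: [1.2, -4.0, 0.1]
opening: 0.0
```

Emit:
arm_command(
  motion=[
    {"slide":[0.001,0,0],"turn":[0,0,0]},
    {"slide":[0.001,0,0],"turn":[0,0,0]},
    {"slide":[0.001,0,0],"turn":[0,0,0]},
    {"slide":[0.001,0,0],"turn":[0,0,0]},
    {"slide":[0.001,0,0],"turn":[0,0,0]},
  ],
)

```text
t: 14.68
tool_pos: [0.6366, -0.0164, 0.2316]
orientation: [2.104, 2.333, 0.0]
force: [2.2, -3.5, 0.9]
opening: 0.0007
```

```bash
python3 st.py
```

```text
t 14.68 tcp [ 0.6366 -0.0164  0.2316] gauge xy [0.013  0.0273] tip z 0.0456 xt ang-gauge y 0.0040 zt [ 1.e-04 -0.e+00 -1.e+00] F gauge [ 1.87 -3.69] Fz 0.90 open 0.0007 q [-0.11  0.37  1.54 -0.    1.24 -1.78]
```

Emit:
arm_command(
  motion=[
    {"slide":[0.001,0,0],"turn":[0,0,0]},
    {"slide":[0.001,0,0],"turn":[0,0,0]},
    {"slide":[0.001,0,0],"turn":[0,0,0]},
    {"slide":[0.001,0,0],"turn":[0,0,0]},
    {"slide":[0.001,0,0],"turn":[0,0,0]},
  ],
)

```text
t: 15.1
tool_pos: [0.6365, -0.0156, 0.2316]
orientation: [2.103, 2.331, -0.002]
force: [2.1, -12.6, -0.6]
opening: 0.0004
```

Emit:
arm_command(
  motion=[
    {"slide":[0.001,0,0],"turn":[0,0,0]},
    {"slide":[0.001,0,0],"turn":[0,0,0]},
    {"slide":[0.001,0,0],"turn":[0,0,0]},
    {"slide":[0.001,0,0],"turn":[0,0,0]},
    {"slide":[0.001,0,0],"turn":[0,0,0]},
  ],
)

```text
t: 15.52
tool_pos: [0.6364, -0.0151, 0.2317]
orientation: [2.103, 2.329, -0.005]
force: [2.7, -18.5, -1.8]
opening: 0.0005
```

```bash
python3 st.py; python3 snap.py 13
```

```text
t 15.52 tcp [ 0.6364 -0.0151  0.2317] gauge xy [0.0129 0.0286] tip z 0.0457 xt ang-gauge y 0.0028 zt [ 9.0e-04 -4.8e-03 -1.0e+00] F gauge [  0.83 -18.64] Fz -1.82 open 0.0005 q [-0.1   0.37  1.54 -0.    1.23 -1.77]
```

View pics/snap13.png

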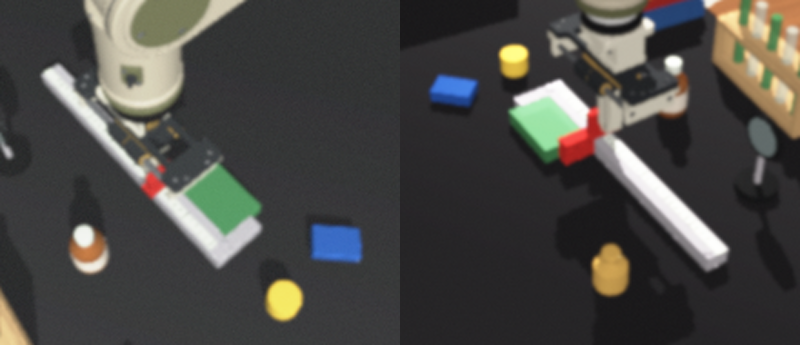

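The force rose to 18.6 N while the motion stalled, so the slab is shut between cursor and stop. I'll back off gently, lift away and look with an unobstructed view.

Emit:
arm_command(
  motion=[
    {"slide":[-0.003,0,0],"turn":[0,0,0]},
    {"slide":[-0.004,0,0],"turn":[0,0,0]},
    {"slide":[-0.01,0,0],"turn":[0,0,0]},
    {"slide":[-0.03,0,0],"turn":[0,0,0]},
    {"slide":[-0.05,0,0],"turn":[0,0,0]},
  ],
)

```text
t: 16.03
tool_pos: [0.6399, -0.0499, 0.2312]
orientation: [-2.1, -2.334, -0.001]
force: [-0.0, -0.4, -0.2]
opening: 0.0006
```

Emit:
arm_command(
  motion=[
    {"slide":[0,0,-0.08],"turn":[0,0,0]},
    {"slide":[0,0,-0.08],"turn":[0,0,0]},
    {"slide":[0,0,-0.08],"turn":[0,0,0]},
    {"slide":[0,0,-0.08],"turn":[0,0,0]},
    {"slide":[0,-0.08,-0.03],"turn":[0,0,0]},
  ],
)

```text
t: 16.45
tool_pos: [0.6117, -0.0545, 0.3769]
orientation: [2.099, 2.329, 0.008]
force: [1.2, -0.3, 1.9]
opening: 0.0006
```

Emit:
arm_command(
  motion=[
    {"slide":[0,-0.1,0],"turn":[0,0,0]},
    {"slide":[0,-0.1,0],"turn":[0,0,0]},
    {"slide":[0,-0.1,0],"turn":[0,0,0]},
    {"slide":[0,-0.1,0],"turn":[0,0,0]},
    {"slide":[0,-0.03,0],"turn":[0,0,0]},
  ],
)

```text
t: 16.87
tool_pos: [0.4331, -0.072, 0.3701]
orientation: [-2.102, -2.331, 0.003]
force: [0.0, -0.1, 0.1]
opening: 0.0004
```

```bash
python3 st.py; python3 snap.py 14
```

```text
t 16.87 tcp [ 0.4331 -0.072   0.3701] gauge xy [-0.195 -0.008] tip z 0.1841 xt ang-gauge y 0.0041 zt [-0.0037  0.001  -1.    ] F gauge [ 0.01 -0.11] Fz 0.06 open 0.0004 q [-0.28 -0.3   1.96 -0.    1.49 -1.96]
```

View pics/snap14.png

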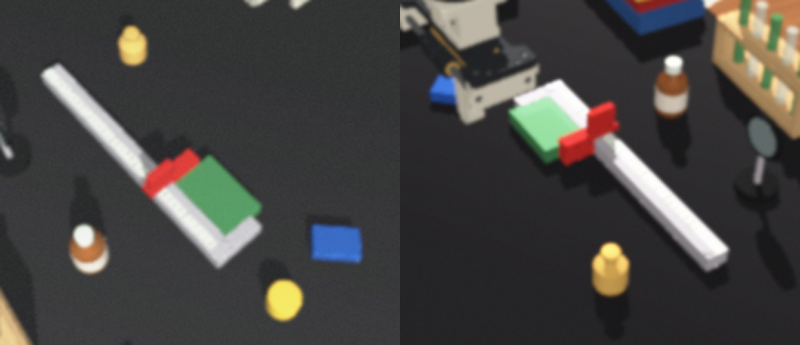

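```bash
python3 - <<'E'
from st import *
cs={n:pickle.load(open(f"pics/{n}14.pkl","rb")) for n in("scene","side")}
R={"scene":(230,195,85,75),"side":(225,165,85,75)}
FR={"scene":(160,120,220,190),"side":(170,130,220,190)}
gs={"scene":[.6254,-.0482,.1083],"side":[.6277,-.0431,.0985]}
im=[]
for n in R:
    x,y,w,h=R[n]; im.append(cv2.resize(cs[n]["pixels"][y:y+h,x:x+w],(400,353),interpolation=cv2.INTER_CUBIC))
    r=soft(cs[n],"green",FR[n]); k,l,st_,_=cv2.connectedComponentsWithStats(r); 
    # component nearest expected slab
    e=proj(tf(np.array([[-.0325,.11,.022]]),gs[n]),cs[n])[0]; e=((e-FR[n][:2])*S).astype(int); t=((l==l[e[1],e[0]])*255).astype(np.uint8)
    f=lambda p: iou_cost(draw(SLAB,p,cs[n],FR[n]),t)
    p0=tf(np.array([[-.0325,.11,0]]),gs[n])[0]
    X,v=fit(f,[p0[0],p0[1],gs[n][2]],[.006,.006,.1]); X,v=fit(f,X,[.003,.003,.03])
    # gauge refit w/ union of gray+red+green, slab fixed in the shut pose
    gr=soft(cs[n],"grey",FR[n])|soft(cs[n],"red",FR[n])|t; gr=cv2.morphologyEx(gr,cv2.MORPH_CLOSE,np.ones((9,9),np.uint8)); k,l,_,_=cv2.connectedComponentsWithStats(gr); u=((l==l[e[1],e[0]])*255).astype(np.uint8)
    sl=lambda p:[SLAB[0]+[p[4]-.0325,.11,0]]
    f2=lambda p: iou_cost(draw(GAUGE+CUR(p[3])+[SLAB[0]+[-.0325,p[3]-.12,0]],p,cs[n],FR[n]),u)
    G2,v2=fit(f2,gs[n]+[.23],[.004,.004,.02,.01]) 
    M=lambda g:np.array([[np.cos(g[2]),np.sin(g[2])],[-np.sin(g[2]),np.cos(g[2])]])
    print(n,"slab in gauge",(M(gs[n])@(X[:2]-gs[n][:2])).round(4),(X[2]-gs[n][2]).round(4),v,"| refit",G2.round(4),v2,(M(G2)@(X[:2]-G2[:2])).round(4),(X[2]-G2[2]).round(4))
cv2.imwrite("pics/final.png",np.hstack(im))
E
```

```text
scene slab in gauge [-0.037   0.1098] -0.051 14.60093896713615 | refit [ 0.6256 -0.0452  0.107   0.2257] 6.489487129101985 [-0.0377  0.1068] -0.0497
side slab in gauge [-0.0358  0.112 ] -0.001 32.6146241690813 | refit [ 0.6276 -0.043   0.0989  0.2301] 21.284531823518048 [-0.0357  0.112 ] -0.0014
```

View pics/final.png

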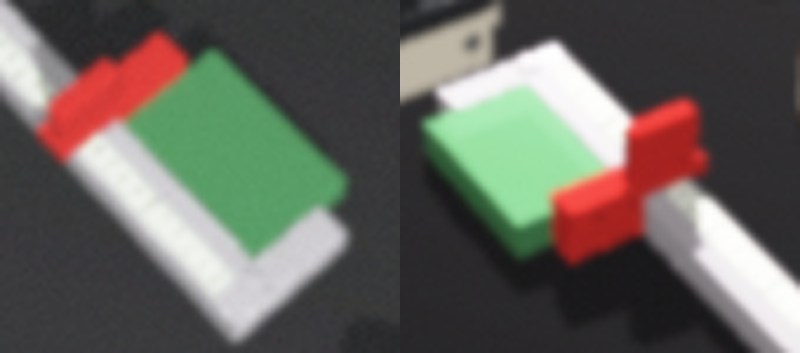

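```bash
python3 - <<'E'
from st import *
c=pickle.load(open("pics/scene14.pkl","rb")); g=[.6254,-.0482,.1083]
px=c["pixels"]
lab=cv2.GaussianBlur(px,(0,0),.5).astype(np.float32)
# profile across seam: gauge x -20..20mm at z=.022
for y in(.068,.075,.085,.095,.105,.115,.125,.135,.145,.152):
    xs=np.arange(-.012,.0101,.0015); uv=proj(tf(np.c_[xs,np.full(len(xs),y),np.full(len(xs),.022)],g),c)
    v=cv2.remap(lab,uv[:,0].astype(np.float32)[None],uv[:,1].astype(np.float32)[None],cv2.INTER_CUBIC)[0]
    sat=v.max(1)-v.min(1)
    j=np.interp(0,[0],[0])
    k=np.argmax(sat<35); 
    e=xs[k-1]+(sat[k-1]-35)/(sat[k-1]-sat[k]+1e-6)*.0015
    print("y",y,"edge x mm %.2f"%(e*1e3),"V",v.max(1).astype(int),"sat",sat.astype(int))
uv=proj(tf(np.array([[x,y,.022] for x,y in [(0,-.2),(0,.16),(-.045,.16),(-.045,.18),(.03,.18),(.03,-.2)]]),g),c)
x,y,w,h=(150,120,180,160); im=cv2.resize(px[y:y+h,x:x+w],None,fx=4,fy=4,interpolation=cv2.INTER_CUBIC)
cv2.polylines(im,[np.round(((uv-[x,y]+.5)*4-.5)*16).astype(np.int32)],True,(255,0,255),1,cv2.LINE_AA,4)
cv2.imwrite("pics/ov14.png",cv2.resize(im,(670,595)))
E
```

```text
y 0.068 edge x mm -0.52 V [156 156 156 157 157 159 160 166 175 186 195 203 209 212 212] sat [63 63 63 64 63 61 55 42 31 16  6  2  3  4  3]
y 0.075 edge x mm -0.30 V [157 157 157 157 157 159 163 170 178 189 198 206 209 212 212] sat [69 69 69 69 68 65 59 46 32 17  8  3  3  4  3]
y 0.085 edge x mm -0.06 V [157 157 157 157 158 159 161 165 173 183 193 203 208 212 213] sat [69 68 69 69 68 66 61 50 34 20  7  2  2  3  3]
y 0.095 edge x mm -0.05 V [157 158 159 158 158 158 161 164 172 182 194 202 208 211 212] sat [69 69 69 69 68 66 60 52 34 20  8  2  2  2  2]
y 0.105 edge x mm -0.11 V [157 157 157 157 156 157 159 164 172 182 193 203 210 211 212] sat [68 68 68 68 69 67 61 51 33 19  8  3  3  4  5]
y 0.115 edge x mm -0.34 V [157 157 157 157 157 157 159 163 173 186 198 206 212 211 212] sat [69 69 69 70 69 66 58 46 31 17  7  3  3  4  3]
y 0.125 edge x mm -0.25 V [156 157 157 158 157 157 157 161 170 186 197 206 211 210 211] sat [69 68 69 68 68 65 60 47 32 15  7  3  3  3  3]
y 0.135 edge x mm -0.05 V [157 158 157 156 156 157 159 165 174 190 199 206 210 211 212] sat [68 68 69 69 69 66 59 47 34 16  7  1  3  4  2]
y 0.145 edge x mm -0.34 V [157 158 157 156 156 157 160 167 178 193 202 208 210 210 211] sat [68 68 68 69 69 66 60 46 31 15  7  2  3  4  3]
y 0.152 edge x mm 0.47 V [156 157 158 157 157 157 160 165 172 183 193 200 205 208 210] sat [69 70 69 69 68 67 63 54 40 22 12  4  2  3  4]
```

View pics/ov14.png

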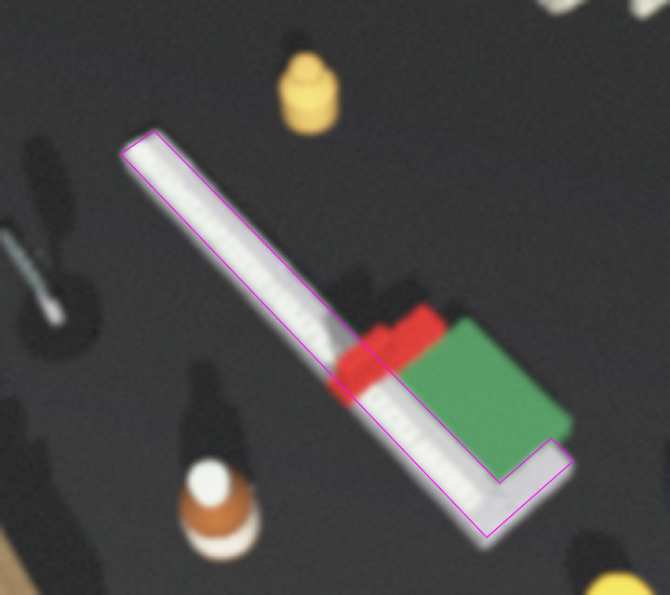

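The green edge sits on the fence line to within about ±0.5 mm along its whole length. There is no dark seam at the fence, the stop or the cursor, so I'm handing in.

```bash
python3 -c "
from plant import robot
print(robot.close_job())"
```

```text
the job is handed in; nothing more can be done
None
```

The slab is shut in the gauge between the red cursor and the fixed stop, with its long side flush along the fence. I handed the job in at about 17 s of the 51 s allowed.

- **Slab push:** I pushed the slab with two part-open fingertips until it lay flush against the fence. The measured force peaked at about 24 N when it met the fence.
- **Cursor push:** I backed off, then pushed the cursor's tab with the closed fingers. The cursor carried the slab along at about 4 N until the force rose to 18.6 N while the tool barely moved, which means the slab was shut against the stop. I then moved clear.
- **Checks that passed:**
  - In the last scene picture the slab's edge follows the fence line to within about 0.5 mm along its whole length.
  - No gap shows at the fence, the stop or the cursor.
  - The bystanders look unmoved, by eye only.
- **Checks that disagreed:**
  - The side-camera fit put the cursor reading at 0.230, but the scene-camera fit gave 0.226.
  - The scene-camera outline fit of the slab also suggested a turn of about -0.05 rad. Both outline fits were poor. I trusted the direct edge measurement, which shows no such turn.

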